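# Eject a coffee capsule and hold it ready above the machine's seat

## Robot

A 6-joint arm with a two-finger parallel gripper is mounted at the origin on a cart in front of the work surface, level with it; the furniture and walls round the work are solid. World frame = base frame: x ahead of the robot, y to its left, z up, the work surface at z = 0. Lengths are in m, angles in degrees, forces in N, time in s.
With the tool pointing down it reaches from about 0.35 to 0.85 m from the base axis. Payload 8.1 kg.
Tool frame: the origin (TCP) lies at the very end of the fingers, on their centre line; the grasp point (between the pads) lies 19 mm behind it; z points along the fingers, y is the line along which they close (so a half turn about z gives the same grasp; the last joint's range is limited). The gripper opens to 85 mm and grips with 20 to 120 N. Pads are 22 mm wide; open, the fingers measure 114 mm over their backs; the gripper's body (76 mm by 85 mm) begins 54 mm behind the grasp point. The pads swing forward as they close: fully open they stand 13 mm farther back than shut.
Start: joints at [-72.502, 7.471, 85.268, -0, 87.261, -4.893], TCP at [0.229, -0.555, 0.231] pointing down, gripper open.
Joint ranges: [-169.43, 169.43], [-51.17, 129.36], [1.28, 143.12], [-76.62, 256.62], [0, 156.53], [-152.29, 152.29]. Speed limits (degrees/s): [136.94, 136.94, 159.86, 180, 180, 180].

## Interface

Orientations are given as a 3x3 rotation matrix whose columns are the frame's x, y, z axes.
In Python, from station import manip, eyes gives the robot as it stands.
- The arm moves only by the tool servo_tool, never from a script. Its argument "series" is a list of rows, each an object of numbers: "x", "y", "z": the shift along the tool's x, y, z in m; "wx", "wy", "wz": the turn, a rotation vector about the tool's x, y, z in degrees. In form: [{"x": .., "y": .., "z": .., "wx": .., "wy": .., "wz": ..}, ...]. A call has 1 to 12 rows; each row is the pose to reach, as a shift and turn from the pose commanded when the call began, along the tool's axes at that moment; what a row does not reach only later rows make up. A row lasts 1/8 s, in which the tool goes at most 62.5 mm and 10.7 degrees, less where a joint would pass 70% of its speed; a pose out of reach is approached as far as the arm can. A call with a gripper value outside its range is refused whole. "claw" is the finger opening in m, from 0 to 0.0854, set as the call begins (left out, the last holds). The fingers move at their own pace and stop on an object; the grip force is fixed at half the most. Time passes only in rows, so rows that repeat a pose let the fingers close. It gives the time, the measured TCP pose, the force, the opening and the grip force at its end, in the units of the state.
- manip.state(): the state, without advancing time (a new reading comes with each control period).
- eyes.camera(name): name is "side" or "top" or "wrist"; returns a dict with "color" (420x560x3 uint8, red, green, blue), "depth" (420x560 float32, m along the optical axis (not along the pixel's ray), 0 where there is no reading), "mtx" (3x3 intrinsics, pixels), "R" (3x3) and "t" (3): a world point X has camera coordinates R X + t; the wrist camera has in their place "hand_eye" (4x4, takes a point from camera to tool coordinates, whose origin is the TCP and whose axes are the flange's). Camera axes: x right, y down, z forward; pixel columns grow to the right and rows downward; lengths in m; the calibration is good to about 2 mm. A picture is of the moment at which its call begins: read the wrist's pose just before it.
- manip.finish_job(): hands the job in; it is judged then, once.
The state is a dict: "t": time; "q": joint angles; "joint_velocities": joint speeds; "joint_torque": joint torques, N m; "tool_pos": TCP position; "orientation": TCP orientation; "ft_force": force on the tool from outside, world axes, zero at the start; "wrist_torque": the same for the moment, N m; "opening": finger opening in m; "gripper_force": force on a finger pad.
Only numpy, scipy, OpenCV 4.12 (cv2) and the standard library are available. Lean on these libraries where they do the work, as an engineer would, in place of code of your own. Each camera call takes 0.05 s, during which the arm holds its last target. There are 200 camera calls.

## Task

Press the spring slide of the capsule dispenser right in to its stop, just once, so that the lowest steel coffee capsule is pushed out onto the open tray, and let the slide spring back. Then pick that capsule up, carry it upright over the cup and the glass, and hold it ready over the round seat in the coffee machine's pulled-out drawer: upright, centred, its foot about a centimetre above the seat and nowhere touching the machine. The machine is still warming up, so do not drop the capsule in: finish while still holding it there, with the drawer, the cups, the glass and the tin left where they are.

Things in the scene. Friction and masses are not known exactly. Their poses are not given: they have to be found in the camera images.
- dispenser: Capsule dispenser of light wood, fixed, 210 mm long (its x), 76 wide, 90 high. Origin: on the worktop under the axis of its capped clear tower (diameter 57); z up. The grey slide is at its +x end. To -x of the tower is the open tray, a flat floor 8 mm above the worktop with a 5.5 mm lip at x = -92 mm; the pushed-out capsule stands upright there, its axis 55 to 68 mm from the origin along -x.
- ejector (a joint): The dispenser's grey spring slide, in m: 0 = out, at rest; 0.070 = pressed right in to its stop. It moves along the dispenser's -x and pushes the lowest capsule out on that side. A spring pushes it back: about 2.5 N at 0, 8 N at 0.070; let go, it returns to 0 and the next capsule drops down.
- thumb_plate (a point): Middle of the slide's upright rear face, which is pressed towards the dispenser's -x; moves with the slide. At rest 107 mm from the dispenser's origin along +x, 40 mm above the worktop. The face is 44 mm wide (dispenser's y), from 9 to 61 mm above the worktop; the worktop behind it is free. Axes as the dispenser's.
- capsule: The lowest capsule in the tower: stainless steel coffee capsule, round, upright, 36 mm high, about 45 g. Origin: centre of its foot; z up along its axis. Foot diameter 34, body diameter 41, and at the top a flange of diameter 48, from 32 to 36 mm above the foot: the fingers close on this flange. At the start the foot is 8 mm above the worktop.
- spare_capsule: A second capsule of the same form, standing on the first one in the tower; it must stay in the dispenser.
- machine: Compact white capsule coffee machine, fixed; origin on the worktop under its head; front towards its -x; head 106 mm wide, top 211 mm above the worktop, its front face 105 mm from the origin along -x. The drawer sticks out of this face.
- drawer (a joint): The machine's capsule drawer, in m: 0 = in, grows as it is pulled out along the machine's -x; it starts pulled out by 0.10 to 0.12 and stays where it is left (3 N friction).
- seat (a point): Centre of the round capsule seat in the black drawer plate (moves with the drawer), at the plate's upper face, 132 mm above the worktop; z up. The opening is 44 mm in diameter, ringed by a steel seal under 2 mm high; the plate is 80 mm wide; the drawer's white front, 45 to 53 mm from the centre, rises 6 mm above the plate.
- cup_under_spout: Small two-tone espresso cup, 60 mm wide, 53 high, on the machine's drip tray, its handle to one side; leave it.
- cup: White spotted espresso cup, 65 mm wide, 90 over the handle, 56 high, on the worktop between dispenser and machine; origin at the middle of its underside; leave it.
- glass: Clear tumbler, 81 mm wide, 91 high, on the worktop between dispenser and machine; leave it.
- coffee_tin: Grey canister with a wooden lid and knob, 77 mm wide, 110 high, on the worktop beside the machine; leave it.

How it is judged (in metres and radians):
On the way, in this order (a step that is already met when the one before it is completed fails the run):
1. the slide is pressed right in and the lowest capsule has come out onto the tray (value of joint ejector above 0.063 m and x of capsule in the frame of dispenser below -0.05 m).
2. the slide has sprung back (value of joint ejector below 0.005 m), for 0.1 s.
3. the capsule is carried upright, its foot higher than the glass (height (world z) of capsule above 0.1 m and angle between capsule's own z axis and vertical below 0.35 rad and contact force between the fingers and capsule above 0.5 N), for 0.2 s.
At the end, for the whole second after the job is handed in: Ends with the capsule held still in the fingers: axis within 6 mm of the seat's centre, foot 3 to 20 mm above the seat, tilt under 0.12 rad, not touching the machine; the slide is back out, the spare capsule still in the tower, the drawer not moved more than 6 mm (horizontal distance between capsule and seat below 0.006 m and z of capsule in the frame of seat between 0.003 and 0.02 m and angle between capsule's own z axis and vertical below 0.12 rad and linear speed of capsule below 0.02 m/s and contact force between the fingers and capsule above 0.5 N and contact force between capsule and machine below 0.05 N and value of joint ejector below 0.005 m and horizontal distance between spare_capsule and dispenser below 0.02 m and distance of seat from where it was at the start of the episode below 0.006 m); the arm keeps its last pose, push and grip.
It fails at once if the capsule touches the machine (contact force between capsule and machine above 0.3 N).
It fails at once if a second capsule is pushed out (horizontal distance between spare_capsule and dispenser above 0.03 m).
It fails at once if the drawer is moved (distance of seat from where it was at the start of the episode above 0.01 m).
It fails at once if a cup, the glass or the tin is disturbed (distance of any of cup_under_spout, cup, glass, coffee_tin from where it was at the start of the episode above 0.015 m).
It also fails if it takes over 64 s, if anything falls off the work surface, if the arm or the gripper's body presses on something with over 40 N, if the wrist force passes 120 N, or if a joint passes its speed limit or range.

## Working session

There is one attempt and no reset: what is moved stays moved. The work goes in short steps, Python scripts to look and compute and a tool call to move; the robot and the scene stay as the last step left them, time stands still between calls to the robot, and variables do not carry over. Pictures are saved under pics/ and viewed, at most 10 in all, crops included, and the job is handed in when it is done.

Besides the shell and the picture viewer there is one more tool, called as name(argument=value, ...), one argument or row to a line, values as JSON. servo_tool: Moves the arm, as the interface text tells. Its arguments: {"type":"object","properties":{"series":{"type":"array","items":{"type":"object","properties":{"x":{"type":"number"},"y":{"type":"number"},"z":{"type":"number"},"wx":{"type":"number"},"wy":{"type":"number"},"wz":{"type":"number"}}}},"claw":{"type":"number"}},"required":["series"]}

```bash
mkdir -p pics; cat > h.py <<'E'
import numpy as np, cv2
from station import manip, eyes
def snap(n,f):
    s=manip.state(); c=eyes.camera(n); cv2.imwrite(f'pics/{f}.png',c['color'][:,:,::-1])
    if n=='wrist':
        T=np.eye(4);T[:3,:3]=s['orientation'];T[:3,3]=s['tool_pos'];M=T@np.array(c['hand_eye'])
    else:
        E=np.eye(4);E[:3,:3]=c['R'];E[:3,3]=c['t'];M=np.linalg.inv(E)
    np.savez(f'pics/{f}.npz',depth=c['depth'],mtx=c['mtx'],M=M,color=c['color']); return s
def cloud(f):
    d=np.load(f'pics/{f}.npz');D=d['depth'];K=d['mtx'];v,u=np.mgrid[:D.shape[0],:D.shape[1]]
    P=np.stack([(u-K[0,2])/K[0,0]*D,(v-K[1,2])/K[1,1]*D,D],-1)@d['M'][:3,:3].T+d['M'][:3,3]
    P[D==0]=np.nan; return P,d['color'],d
E
python3 - <<'E'
from h import *
s=snap('top','t0');snap('side','s0')
print(s['t'],np.round(s['orientation'],3),s['tool_pos'],s['opening'])
for f in('t0','s0'):
    d=np.load(f'pics/{f}.npz');print(np.round(d['M'],3),d['mtx'])
cv2.imwrite('pics/ts0.png',np.vstack([cv2.imread('pics/t0.png'),cv2.imread('pics/s0.png')])[:, :] if 0 else np.hstack([cv2.resize(cv2.imread(f'pics/{k}.png'),(400,300)) for k in('t0','s0')]))
E
```

```text
0.0 [[ 0.925  0.381 -0.001]
 [ 0.381 -0.925  0.002]
 [ 0.    -0.002 -1.   ]] [ 0.22842673 -0.55422238  0.23023256] 0.08549119760295178
[[-0.021 -0.993  0.115  0.458]
 [-0.999  0.017 -0.036  0.095]
 [ 0.034 -0.116 -0.993  0.979]
 [ 0.     0.     0.     1.   ]] [[457.99130176   0.         287.50226042]
 [  0.         457.99130176 211.41515714]
 [  0.           0.           1.        ]]
[[-0.912 -0.223  0.345  0.231]
 [-0.411  0.488 -0.77   0.786]
 [ 0.003 -0.844 -0.536  0.581]
 [ 0.     0.     0.     1.   ]] [[451.79810982   0.         283.47401192]
 [  0.         451.79810982 204.55875946]
 [  0.           0.           1.        ]]
```

View pics/t0.png

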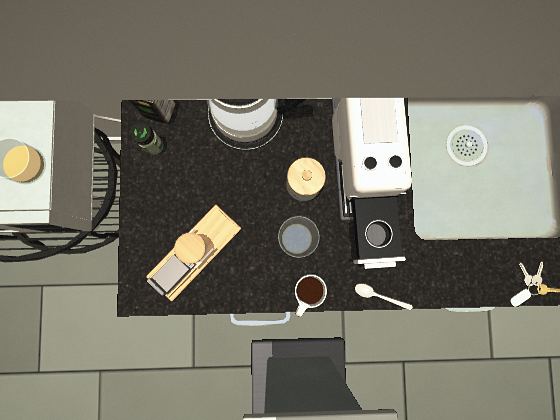

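View pics/s0.png

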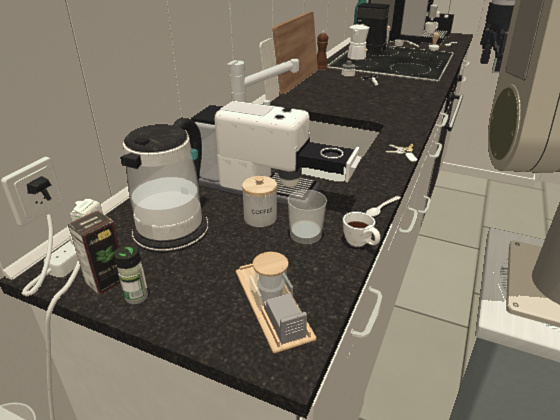

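The top view shows the dispenser's tower cap at (193,248), its slide at (168,278) and its tray at (230,222). The drawer seat is at (378,234), the glass at (299,236), the cup at (310,291) and the tin at (306,178). The side view agrees: cap at (270,264), seat at (331,154).

```bash
python3 - <<'E'
from h import *
P,C,_=cloud('t0'); S,_,_=cloud('s0')
r=lambda a:np.round(a,4)
for n,(u,v) in dict(cap=(193,248),tray=(226,225),plate=(168,278),seatmid=(378,234),drawer=(362,245),drawer2=(396,222),wt=(270,260),tin=(306,178),face=(378,262),machtop=(375,185)).items(): print(n,r(P[v,u]))
for n,(u,v) in dict(cap=(270,264),drawer=(331,163),wt=(220,280),slide=(290,325)).items(): print('side',n,r(S[v,u]))
# dispenser points merged
for nm,Q in(('top',P),('side',S)):
    q=Q.reshape(-1,3)
    m=(np.hypot(q[:,0]-P[248,193,0],q[:,1]-P[248,193,1])<.16)&(q[:,2]>.003)&(q[:,2]<.12)
    d=q[m]
    cap=d[d[:,2]>.082]; (cx,cy),rad=cv2.minEnclosingCircle(cap[:,:2].astype(np.float32))
    print(nm,'cap',cx,cy,rad,np.median(cap[:,2]),len(cap))
    rect=cv2.minAreaRect(d[d[:,2]>.004][:,:2].astype(np.float32)); print(nm,rect)
    rect=cv2.minAreaRect(d[(d[:,2]>.005)&(d[:,2]<.02)][:,:2].astype(np.float32)); print('low',rect)
    p=q[(np.abs(q[:,2]-.132)<.02)&(np.abs(q[:,0]-P[234,378,0])<.1)&(np.abs(q[:,1]-P[234,378,1])<.1)]
    print('plate',len(p),np.median(p[:,2]),cv2.minAreaRect(p[:,:2].astype(np.float32)))
cv2.imwrite('pics/z1.png',np.hstack([cv2.resize(C[200:310,130:250,::-1],(400,367),interpolation=2),cv2.resize(C[185:275,340:420,::-1],(326,367),interpolation=2)]))
E
```

```text
cap [0.4931 0.2461 0.0899]
tray [0.5435 0.1907 0.0082]
plate [0.4359 0.3036 0.0437]
seatmid [ 0.5127 -0.1117  0.0977]
drawer [ 0.4908 -0.073   0.1312]
drawer2 [ 0.5323 -0.1383  0.1331]
wt [0.4679 0.0988 0.0025]
tin [0.6238 0.0259 0.1042]
face [ 0.4587 -0.1002  0.1371]
machtop [ 0.5905 -0.0848  0.2064]
side cap [0.4916 0.2593 0.0893]
side drawer [ 0.4991 -0.0662  0.1256]
side wt [ 0.6054  0.2444 -0.0009]
side slide [0.4222 0.3333 0.0474]
top cap 0.4940452575683594 0.2534206509590149 0.030184319242835045 0.09005296663409773 764
top ((0.5027493238449097, 0.24544650316238403), (0.28275346755981445, 0.30818140506744385), 0.06698925048112869)
low ((0.4796098470687866, 0.24848473072052002), (0.29670846462249756, 0.24981620907783508), 70.95268249511719)
plate 2873 0.13198381295462946 ((0.5316851735115051, -0.10066577047109604), (0.16661569476127625, 0.10165031999349594), 2.6208863258361816)
side cap 0.4940267503261566 0.2550981938838959 0.03090340457856655 0.08935957261696542 699
side ((0.4889281690120697, 0.2602924406528473), (0.07570717483758926, 0.21324551105499268), 46.129859924316406)
low ((0.48876363039016724, 0.2604506313800812), (0.07570717483758926, 0.21278902888298035), 46.129859924316406)
plate 1687 0.1305873642537188 ((0.530832052230835, -0.09694178402423859), (0.16593177616596222, 0.10334466397762299), 1.3114203214645386)
```

View pics/z1.png

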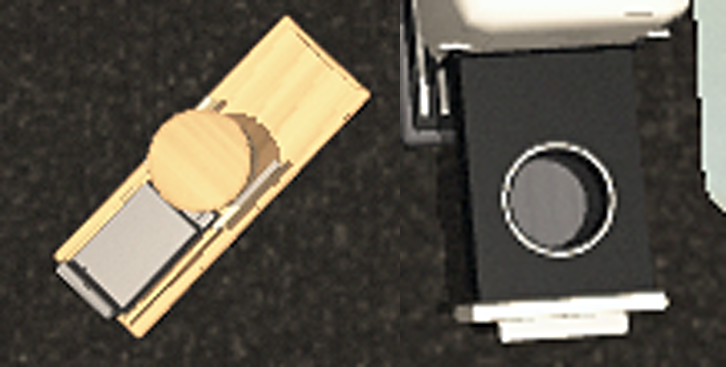

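```bash
cat >> h.py <<'E'
from scipy.spatial.transform import Rotation as Ro
def Rdown(yaw):  # tool y at yaw deg, z down
    a=np.radians(yaw);y=np.array([np.cos(a),np.sin(a),0]);z=np.array([0,0,-1.]);return np.stack([np.cross(y,z),y,z],1)
def go(p,yaw,p0=None,R0=None):
    s=manip.state();R0=np.array(s['orientation']) if R0 is None else R0;p0=np.array(s['tool_pos']) if p0 is None else p0
    print(p,'shift',np.round(R0.T@(np.array(p)-p0),4),'turn',np.round(Ro.from_matrix(R0.T@Rdown(yaw)).as_rotvec(degrees=True),2))
def pix(f,u,v,z):
    d=np.load(f'pics/{f}.npz');r=d['M'][:3,:3]@np.linalg.inv(d['mtx'])@[u,v,1];o=d['M'][:3,3];return o+r*(z-o[2])/r[2]
E
python3 - <<'E'
from h import *
print(np.round(eyes.camera('wrist')['hand_eye'],4))
print(pix('t0',378.8,234.1,.133), pix('s0',331,153.5,.133))
for p,y in(((.40,-.10,.32),-10),((.40,.05,.32),46),((.365,.378,.20),46.1)): go(p,y)
P,_,_=cloud('t0');q=P.reshape(-1,3)
m=(q[:,2]>.17)&(abs(q[:,1]+.1)<.07)&(q[:,0]<.7);print('head min x',np.percentile(q[m][:,0],[.5,2]),q[m][:,2].max())
m=(q[:,2]>.05)&(abs(q[:,1]-.05)<.13)&(q[:,0]<.58);print('hi near cup/glass',q[m].min(0),q[m].max(0))
E
```

```text
[[-1.000e-04 -9.539e-01 -3.001e-01  7.780e-02]
 [ 1.000e+00 -2.000e-04  3.000e-04 -8.000e-04]
 [-3.000e-04 -3.001e-01  9.539e-01 -1.434e-01]
 [ 0.000e+00  0.000e+00  0.000e+00  1.000e+00]]
[ 0.51031628 -0.10494778  0.133     ] [ 0.51009865 -0.09638773  0.133     ]
(0.4, -0.1, 0.32) shift [ 0.3317 -0.3549 -0.089 ] turn [-8.000e-02 -5.000e-02 -5.761e+01]
(0.4, 0.05, 0.32) shift [ 0.3888 -0.4936 -0.0888] turn [-5.0000e-02 -9.0000e-02 -1.1361e+02]
(0.365, 0.378, 0.2) shift [ 0.4814 -0.81    0.0317] turn [-5.0000e-02 -9.0000e-02 -1.1371e+02]
head min x [0.58041784 0.58559726] 0.7392789791825324
hi near cup/glass [ 0.35925345 -0.07999208  0.05009416] [0.57998652 0.08235082 0.1989009 ]
```

```bash
python3 - <<'E'
from h import *
go((.49,-.085,.33),46)
E
```

```text
(0.49, -0.085, 0.33) shift [ 0.4206 -0.3345 -0.099 ] turn [-5.0000e-02 -9.0000e-02 -1.1361e+02]
```

servo_tool(
  series=[
    {"x": 0.02,"y": -0.015,"z": -0.06,"wz": -10},
    {"x": 0.06,"y": -0.045,"z": -0.099,"wz": -20},
    {"x": 0.1,"y": -0.08,"z": -0.099,"wz": -30},
    {"x": 0.14,"y": -0.11,"z": -0.099,"wz": -40},
    {"x": 0.18,"y": -0.145,"z": -0.099,"wz": -50},
    {"x": 0.22,"y": -0.175,"z": -0.099,"wz": -60},
    {"x": 0.26,"y": -0.205,"z": -0.099,"wz": -70},
    {"x": 0.3,"y": -0.24,"z": -0.099,"wz": -80},
    {"x": 0.34,"y": -0.27,"z": -0.099,"wz": -90},
    {"x": 0.38,"y": -0.3,"z": -0.099,"wz": -100},
    {"x": 0.42,"y": -0.334,"z": -0.099,"wz": -110},
    {"x": 0.4206,"y": -0.3345,"z": -0.099,"wz": -113.6},
  ],
  claw=0,
)

```text
invalid input
```

servo_tool(
  series=[
    {"x": 0},
    {"x": 0},
  ],
)

```text
invalid input
```

```bash
python3 - <<'E'
from h import *
s=snap('wrist','w1');print(s['t'],s['tool_pos'],s['joint_velocities'])
go((.362,.378,.20),46.1)
E
```

```text
0.15 [ 0.22845683 -0.55432861  0.23044901] [ 0.10331798 -0.15528019 -0.23607688  0.06161715  0.05335761  0.08658995]
(0.362, 0.378, 0.2) shift [ 0.4787 -0.8112  0.0317] turn [-4.0000e-02 -8.0000e-02 -1.1371e+02]
```

View pics/w1.png

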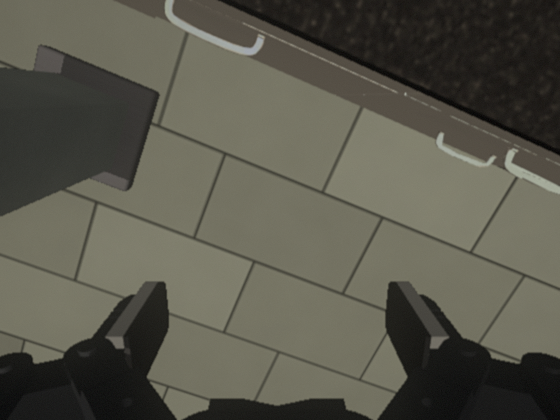

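The arm has not moved: the picture shows only the floor and the open fingers at (150,320) and (400,320). The move call was refused, so I'll write out all six fields in each row.

servo_tool(
  series=[
    {"x": 0.02,"y": -0.015,"z": -0.06,"wx": 0,"wy": 0,"wz": -10},
    {"x": 0.06,"y": -0.045,"z": -0.099,"wx": 0,"wy": 0,"wz": -20},
    {"x": 0.1,"y": -0.08,"z": -0.099,"wx": 0,"wy": 0,"wz": -30},
    {"x": 0.14,"y": -0.11,"z": -0.099,"wx": 0,"wy": 0,"wz": -40},
    {"x": 0.18,"y": -0.145,"z": -0.099,"wx": 0,"wy": 0,"wz": -50},
    {"x": 0.22,"y": -0.175,"z": -0.099,"wx": 0,"wy": 0,"wz": -60},
    {"x": 0.26,"y": -0.205,"z": -0.099,"wx": 0,"wy": 0,"wz": -70},
    {"x": 0.3,"y": -0.24,"z": -0.099,"wx": 0,"wy": 0,"wz": -80},
    {"x": 0.34,"y": -0.27,"z": -0.099,"wx": 0,"wy": 0,"wz": -90},
    {"x": 0.38,"y": -0.3,"z": -0.099,"wx": 0,"wy": 0,"wz": -100},
    {"x": 0.42,"y": -0.334,"z": -0.099,"wx": 0,"wy": 0,"wz": -110},
    {"x": 0.4206,"y": -0.3345,"z": -0.099,"wx": 0,"wy": 0,"wz": -113.6},
  ],
  claw=0,
)

```text
t: 1.7
tool_pos: [0.491, -0.0819, 0.3299]
orientation: [[-0.725, 0.689, -0.0], [0.689, 0.725, 0.001], [0.001, 0.001, -1.0]]
ft_force: [-0.7, -0.3, 0.6]
opening: 0.0
gripper_force: 0.0
```

```bash
python3 - <<'E'
from h import *
s=snap('wrist','w2');print(s['t'],s['tool_pos'],np.abs(s['joint_velocities']).max())
go((.45,-.04,.33),46.1)
E
```

```text
1.7 [ 0.49097658 -0.08193532  0.32989607] 27.7263536467866
(0.45, -0.04, 0.33) shift [ 0.0592  0.0035 -0.    ] turn [-0.01 -0.04  0.41]
```

View pics/w2.png

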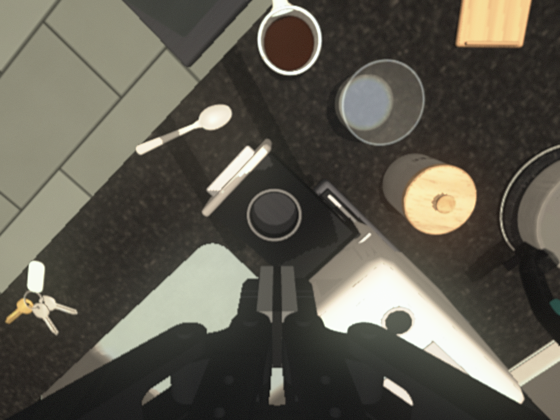

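servo_tool(
  series=[
    {"x": 0.03,"y": 0,"z": 0,"wx": 0,"wy": 0,"wz": 0},
    {"x": 0.06,"y": 0,"z": 0,"wx": 0,"wy": 0,"wz": 0},
    {"x": 0.06,"y": 0,"z": 0,"wx": 0,"wy": 0,"wz": 0},
    {"x": 0.06,"y": 0,"z": 0,"wx": 0,"wy": 0,"wz": 0},
  ],
)

```text
t: 2.25
tool_pos: [0.4471, -0.0441, 0.3304]
orientation: [[-0.719, 0.695, 0.001], [0.695, 0.719, -0.0], [-0.001, 0.0, -1.0]]
ft_force: [-0.2, 0.1, -0.4]
opening: -0.0005
gripper_force: 0.0
```

```bash
python3 - <<'E'
from h import *
s=snap('wrist','w3');print(s['t'],s['tool_pos'],np.abs(s['joint_velocities']).max())
for f in('w2','w3'):
    P,C,d=cloud(f);G=C.mean(-1)
    near=np.hypot(P[...,0]-.511,P[...,1]+.103)<.035
    for th in(110,140):
        m=(near&(G>th)).astype(np.uint8);v,u=np.nonzero(m);
        if len(u)>20:
            (e,ax,an)=cv2.fitEllipse(np.stack([u,v],1).astype(np.float32));print(f,th,len(u),e,ax,pix(f,*e,.1335))
    fl=near&(abs(P[...,2]-.132)<.006);print('plate z',np.median(P[fl][:,2]))
    # dark hole
go((.362,.378,.20),46.1)
E
```

```text
2.25 [ 0.44709601 -0.04411588  0.33036515] 0.8004341128891347
w2 110 349 (275.8421936035156, 258.72149658203125) (52.08955764770508, 181.82452392578125) [ 0.54660889 -0.13401843  0.1335    ]
w2 140 52 (273.736083984375, 214.53562927246094) (49.63954162597656, 51.9529914855957) [ 0.51205345 -0.10391886  0.1335    ]
plate z 0.13275395938832452
w3 110 612 (278.4689025878906, 265.82733154296875) (33.292327880859375, 47.33880615234375) [ 0.50995144 -0.1006872   0.1335    ]
w3 140 150 (277.7481384277344, 268.94744873046875) (44.369354248046875, 49.843238830566406) [ 0.51190976 -0.10357767  0.1335    ]
plate z 0.13277739156097834
(0.362, 0.378, 0.2) shift [0.355  0.2441 0.1301] turn [-0.    0.02 -0.17]
```

The wrist view shows the seat ring at (274,214), the glass at (380,102) and the tin at (430,193). Both wrist views put the seat near (0.512, -0.104). Next I move to the slide.

servo_tool(
  series=[
    {"x": 0.045,"y": 0.03,"z": 0.0,"wx": 0,"wy": 0,"wz": 0},
    {"x": 0.09,"y": 0.06,"z": 0.02,"wx": 0,"wy": 0,"wz": 0},
    {"x": 0.135,"y": 0.09,"z": 0.04,"wx": 0,"wy": 0,"wz": 0},
    {"x": 0.18,"y": 0.12,"z": 0.06,"wx": 0,"wy": 0,"wz": 0},
    {"x": 0.225,"y": 0.15,"z": 0.08,"wx": 0,"wy": 0,"wz": 0},
    {"x": 0.27,"y": 0.18,"z": 0.1,"wx": 0,"wy": 0,"wz": 0},
    {"x": 0.315,"y": 0.215,"z": 0.12,"wx": 0,"wy": 0,"wz": 0},
    {"x": 0.345,"y": 0.24,"z": 0.13,"wx": 0,"wy": 0,"wz": 0},
    {"x": 0.355,"y": 0.244,"z": 0.13,"wx": 0,"wy": 0,"wz": 0},
    {"x": 0.355,"y": 0.244,"z": 0.13,"wx": 0,"wy": 0,"wz": 0},
  ],
)

```text
t: 3.55
tool_pos: [0.3614, 0.3784, 0.2001]
orientation: [[-0.72, 0.694, -0.0], [0.694, 0.72, -0.001], [-0.0, -0.001, -1.0]]
ft_force: [0.5, -0.4, -0.1]
opening: -0.0001
gripper_force: 0.0
```

```bash
python3 - <<'E'
from h import *
s=snap('wrist','w4');print(s['t'],s['tool_pos'],np.abs(s['joint_velocities']).max())
a=np.radians(136.1);e=np.array([np.cos(a),np.sin(a)]);f=np.array([-e[1],e[0]])
for n in('t0','w4','s0'):
    P,C,d=cloud(n);q=P.reshape(-1,3);q=q[np.isfinite(q[:,0])];x=(q[:,:2]-[.494,.2543])@e;y=(q[:,:2]-[.494,.2543])@f
    i=(abs(y)<.06)&(x>-.12)&(x<.15)&(q[:,2]<.1)
    b=i&(q[:,2]>.005)&(q[:,2]<.012);print(n,'base y',np.percentile(y[b],[1,99]),'x',np.percentile(x[b],[1,99]))
    b=i&(q[:,2]>.03)&(q[:,2]<.065)&(x>.085);print('plate x',b.sum(),np.percentile(x[b],[1,50,99]),'y',np.percentile(y[b],[1,99]),'z',q[b][:,2].max()) if b.sum()>10 else 0
    b=i&(q[:,2]>.084)&(x<.05);print('cap',b.sum(),x[b].min(),x[b].max(),y[b].min(),y[b].max()) if b.sum()>10 else 0
p=[*(np.array([.494,.2543])+.135*e),.035]
go(p,46.1)
E
```

```text
3.55 [0.36136392 0.37841821 0.20013798] 1.650092041282103
t0 base y [-0.0366407   0.03866643] x [-0.09554195  0.10952513]
plate x 287 [0.08534208 0.09704368 0.10577174] y [-0.02084064  0.02237674] z 0.06451171184054272
cap 762 -0.030482226737164664 0.028509125100776352 -0.028339725484998926 0.030641366725284096
w4 base y [-0.03821808  0.03699393] x [0.06624138 0.11242648]
plate x 107 [0.10412135 0.1058699  0.10674208] y [-0.02230298  0.02101278] z 0.04552325073007474
cap 312 0.010620011866817249 0.030359269196914392 -0.004540175768721244 0.008089389576559074
s0 base y [-0.0379807   0.03641422] x [-0.09411522  0.1132927 ]
plate x 502 [0.08734933 0.10607271 0.10845479] y [-0.02241354  0.02033639] z 0.06264527352257676
cap 685 -0.030169511723908093 0.03131525336128855 -0.029433144920810665 0.029382850413063294
[np.float64(0.39672559992315537), np.float64(0.3479092468172348), 0.035] shift [-0.046   0.0028  0.1655] turn [-0.01  0.03 -0.14]
```

servo_tool(
  series=[
    {"x": 0,"y": 0.0025,"z": 0.05,"wx": 0,"wy": 0,"wz": 0},
    {"x": -0.01,"y": 0.0025,"z": 0.1,"wx": 0,"wy": 0,"wz": 0},
    {"x": -0.025,"y": 0.0025,"z": 0.14,"wx": 0,"wy": 0,"wz": 0},
    {"x": -0.04,"y": 0.0025,"z": 0.162,"wx": 0,"wy": 0,"wz": 0},
    {"x": -0.046,"y": 0.0025,"z": 0.165,"wx": 0,"wy": 0,"wz": 0},
    {"x": -0.046,"y": 0.0025,"z": 0.165,"wx": 0,"wy": 0,"wz": 0},
  ],
)

```text
t: 4.35
tool_pos: [0.3972, 0.348, 0.0366]
orientation: [[-0.718, 0.696, 0.001], [0.696, 0.718, 0.001], [-0.0, 0.002, -1.0]]
ft_force: [0.4, -0.0, 0.9]
opening: 0.0004
gripper_force: 0.0
```

servo_tool(
  series=[
    {"x": -0.01,"y": 0,"z": 0,"wx": 0,"wy": 0,"wz": 0},
    {"x": -0.018,"y": 0,"z": 0,"wx": 0,"wy": 0,"wz": 0},
    {"x": -0.026,"y": 0,"z": 0,"wx": 0,"wy": 0,"wz": 0},
    {"x": -0.034,"y": 0,"z": 0,"wx": 0,"wy": 0,"wz": 0},
    {"x": -0.042,"y": 0,"z": 0,"wx": 0,"wy": 0,"wz": 0},
    {"x": -0.05,"y": 0,"z": 0,"wx": 0,"wy": 0,"wz": 0},
    {"x": -0.058,"y": 0,"z": 0,"wx": 0,"wy": 0,"wz": 0},
    {"x": -0.066,"y": 0,"z": 0,"wx": 0,"wy": 0,"wz": 0},
    {"x": -0.074,"y": 0,"z": 0,"wx": 0,"wy": 0,"wz": 0},
    {"x": -0.078,"y": 0,"z": 0,"wx": 0,"wy": 0,"wz": 0},
    {"x": -0.08,"y": 0,"z": 0,"wx": 0,"wy": 0,"wz": 0},
  ],
)

```text
t: 5.72
tool_pos: [0.4533, 0.2936, 0.0359]
orientation: [[-0.719, 0.695, -0.001], [0.695, 0.719, 0.002], [0.002, 0.001, -1.0]]
ft_force: [-6.2, 6.7, 7.0]
opening: -0.0001
gripper_force: 4.3
```

```bash
python3 - <<'E'
from h import *
s=snap('side','s1');a=np.radians(136.1);e=np.array([np.cos(a),np.sin(a)]);f=np.array([-e[1],e[0]])
r=s['tool_pos'][:2]-np.array([.494,.2543]);print(s['t'],r@e,r@f,s['tool_pos'][2],s['ft_force'])
S=cv2.imread('pics/s1.png')[220:370,200:340];T=cv2.imread('pics/s1.png')
cv2.imwrite('pics/z2.png',cv2.resize(S,None,fx=4,fy=4,interpolation=2))
E
```

```text
5.725 0.05659391894485646 -0.00012850266320405692 0.03591301551562667 [-6.16132052  6.67766928  6.98309203]
```

View pics/z2.png

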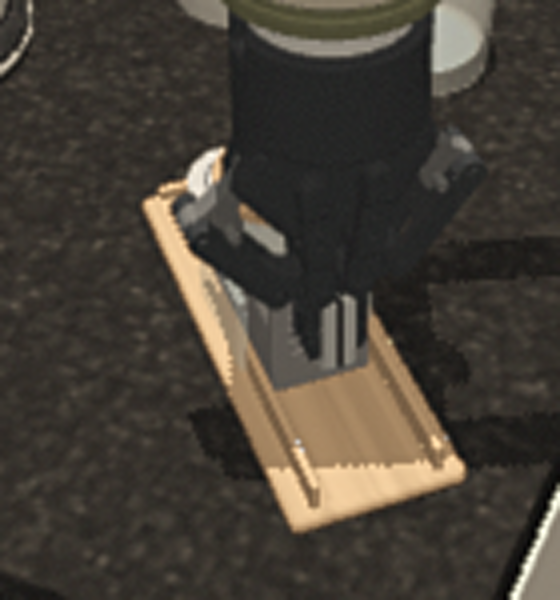

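The slide is nearly in: the fingers press on the plate at (340,330), and the capsule is showing at the tray end at (205,175). I'll ease on to the stop.

servo_tool(
  series=[
    {"x": -0.002,"y": 0,"z": 0,"wx": 0,"wy": 0,"wz": 0},
    {"x": -0.004,"y": 0,"z": 0,"wx": 0,"wy": 0,"wz": 0},
    {"x": -0.005,"y": 0,"z": 0,"wx": 0,"wy": 0,"wz": 0},
    {"x": -0.005,"y": 0,"z": 0,"wx": 0,"wy": 0,"wz": 0},
  ],
)

```text
t: 6.28
tool_pos: [0.4568, 0.2903, 0.0359]
orientation: [[-0.719, 0.695, -0.001], [0.695, 0.719, 0.002], [0.002, 0.001, -1.0]]
ft_force: [-6.4, 5.4, 7.4]
opening: -0.0002
gripper_force: 4.1
```

servo_tool(
  series=[
    {"x": -0.0015,"y": 0,"z": 0,"wx": 0,"wy": 0,"wz": 0},
    {"x": -0.003,"y": 0,"z": 0,"wx": 0,"wy": 0,"wz": 0},
    {"x": -0.003,"y": 0,"z": 0,"wx": 0,"wy": 0,"wz": 0},
  ],
)

```text
t: 6.65
tool_pos: [0.4589, 0.2882, 0.0359]
orientation: [[-0.719, 0.695, -0.001], [0.695, 0.719, 0.002], [0.002, 0.001, -1.0]]
ft_force: [-6.3, 5.9, 7.0]
opening: 0.0002
gripper_force: 4.2
```

servo_tool(
  series=[
    {"x": -0.0015,"y": 0,"z": 0,"wx": 0,"wy": 0,"wz": 0},
    {"x": -0.003,"y": 0,"z": 0,"wx": 0,"wy": 0,"wz": 0},
    {"x": -0.003,"y": 0,"z": 0,"wx": 0,"wy": 0,"wz": 0},
  ],
)

```text
t: 7.02
tool_pos: [0.4607, 0.2865, 0.0359]
orientation: [[-0.719, 0.694, -0.001], [0.694, 0.719, 0.002], [0.003, 0.001, -1.0]]
ft_force: [-8.5, 7.9, 8.2]
opening: -0.0002
gripper_force: 5.6
```

```bash
python3 - <<'E'
from h import *
s=snap('side','s2');snap('top','t2');a=np.radians(136.1);e=np.array([np.cos(a),np.sin(a)]);f=np.array([-e[1],e[0]])
r=s['tool_pos'][:2]-np.array([.494,.2543]);print(s['t'],r@e,r@f,s['tool_pos'][2],s['ft_force'])
for n in('t2','s2'):
    P,C,d=cloud(n);q=P.reshape(-1,3);q=q[np.isfinite(q[:,0])];x=(q[:,:2]-[.494,.2543])@e;y=(q[:,:2]-[.494,.2543])@f
    b=(abs(y)<.04)&(x>-.11)&(x<-.02)&(q[:,2]>.015)&(q[:,2]<.06);print(n,b.sum(),np.percentile(x[b],[1,50,99]),np.percentile(y[b],[1,99]),q[b][:,2].max()) if b.sum() else 0
    b=(abs(y)<.024)&(x>.02)&(x<.08)&(q[:,2]>.012)&(q[:,2]<.034);print('plate',b.sum(),np.percentile(x[b],[1,50,80,99])) if b.sum() else 0
E
```

```text
7.025 0.046334096324236726 -8.04323821525251e-05 0.03593454012075478 [-8.53022776  7.87029202  8.15012578]
t2 673 [-0.09368594 -0.05300145 -0.02080759] [-0.02697327  0.03119582] 0.05948787365285246
plate 9 [0.02184552 0.02735174 0.03098718 0.03277982]
s2 62 [-0.08572934 -0.07212999 -0.02143644] [-0.03082391 -0.0041809 ] 0.04522875936956483
plate 150 [0.02042079 0.03608087 0.03720187 0.04303403]
```

The force has climbed and the plate is at about 37 mm, which is the stop. I'll back off slowly so the slide follows, then lift.

servo_tool(
  series=[
    {"x": -0.001,"y": 0,"z": 0,"wx": 0,"wy": 0,"wz": 0},
    {"x": 0.01,"y": 0,"z": 0,"wx": 0,"wy": 0,"wz": 0},
    {"x": 0.025,"y": 0,"z": 0,"wx": 0,"wy": 0,"wz": 0},
    {"x": 0.04,"y": 0,"z": 0,"wx": 0,"wy": 0,"wz": 0},
    {"x": 0.055,"y": 0,"z": 0,"wx": 0,"wy": 0,"wz": 0},
    {"x": 0.07,"y": 0,"z": 0,"wx": 0,"wy": 0,"wz": 0},
    {"x": 0.085,"y": 0,"z": 0,"wx": 0,"wy": 0,"wz": 0},
    {"x": 0.095,"y": 0,"z": -0.01,"wx": 0,"wy": 0,"wz": 0},
    {"x": 0.095,"y": 0,"z": -0.06,"wx": 0,"wy": 0,"wz": 0},
    {"x": 0.095,"y": 0,"z": -0.11,"wx": 0,"wy": 0,"wz": 0},
    {"x": 0.085,"y": 0,"z": -0.16,"wx": 0,"wy": 0,"wz": 0},
    {"x": 0.07,"y": 0,"z": -0.18,"wx": 0,"wy": 0,"wz": 0},
  ],
)

```text
t: 8.62
tool_pos: [0.4124, 0.3346, 0.2199]
orientation: [[-0.72, 0.694, 0.005], [0.694, 0.72, 0.003], [-0.002, 0.006, -1.0]]
ft_force: [0.1, -0.1, -0.5]
opening: 0.0002
gripper_force: 0.0
```

```bash
python3 - <<'E'
from h import *
a=np.radians(136.1);e=np.array([np.cos(a),np.sin(a)])
go([*(np.array([.494,.2543])-.035*e),.215],46.1)
E
```

```text
[np.float64(0.5192192889088115), np.float64(0.23003093601034658), 0.215] shift [-0.1495 -0.0012  0.0051] turn [ 0.33  0.09 -0.07]
```

servo_tool(
  series=[
    {"x": -0.035,"y": 0,"z": 0,"wx": 0,"wy": 0,"wz": 0},
    {"x": -0.075,"y": -0.001,"z": 0,"wx": 0,"wy": 0,"wz": 0},
    {"x": -0.115,"y": -0.001,"z": 0,"wx": 0,"wy": 0,"wz": 0},
    {"x": -0.145,"y": -0.001,"z": 0.004,"wx": 0,"wy": 0,"wz": 0},
    {"x": -0.149,"y": -0.001,"z": 0.005,"wx": 0,"wy": 0,"wz": 0},
    {"x": -0.149,"y": -0.001,"z": 0.005,"wx": 0,"wy": 0,"wz": 0},
    {"x": -0.149,"y": -0.001,"z": 0.005,"wx": 0,"wy": 0,"wz": 0},
  ],
  claw=0.085,
)

```text
t: 9.5
tool_pos: [0.5168, 0.2302, 0.2102]
orientation: [[-0.72, 0.694, -0.0], [0.694, 0.72, 0.0], [0.0, -0.0, -1.0]]
ft_force: [-0.7, 0.4, 0.7]
opening: 0.0847
gripper_force: 0.0
```

```bash
python3 - <<'E'
from h import *
s=snap('wrist','w5');snap('top','t3');snap('side','s3');a=np.radians(136.1);e=np.array([np.cos(a),np.sin(a)]);f=np.array([-e[1],e[0]])
print(s['t'],s['tool_pos'],s['opening'])
for n in('w5','t3','s3'):
    P,C,d=cloud(n);q=P.reshape(-1,3);q=q[np.isfinite(q[:,0])];x=(q[:,:2]-[.494,.2543])@e;y=(q[:,:2]-[.494,.2543])@f
    b=(abs(y)<.03)&(x>-.10)&(x<-.032)&(q[:,2]>.035)&(q[:,2]<.055)
    if b.sum()>8:
        c,r=cv2.minEnclosingCircle(np.stack([x[b],y[b]],1).astype(np.float32));print(n,b.sum(),c,r,np.median(q[b][:,2]),np.percentile(x[b],[2,98]),np.percentile(y[b],[2,98]))
    b=(abs(y)<.02)&(x>.09)&(x<.13)&(q[:,2]>.03)&(q[:,2]<.062);print('slide',b.sum(),np.percentile(x[b],[50,98]) if b.sum() else 0)
W=cv2.imread('pics/w5.png');T=cv2.resize(cv2.imread('pics/s3.png')[200:360,180:340],(420,420),interpolation=2)
cv2.imwrite('pics/z3.png',cv2.resize(np.hstack([W,T]),(800,343)))
E
```

```text
9.5 [0.51679838 0.23024746 0.21020097] 0.08474173042717831
w5 2145 (-0.06398721784353256, -0.001899582683108747) 0.024186691269278526 0.04486877653490834 [-0.08496051 -0.04395913] [-0.02278434  0.01928037]
slide 1385 [0.097896   0.10506286]
t3 342 (-0.06478210538625717, -0.000496271881274879) 0.023799953982234 0.0443804811515946 [-0.08495028 -0.04831802] [-0.02146232  0.02029679]
slide 179 [0.09813054 0.10569462]
s3 125 (-0.06372138857841492, -0.0024966574274003506) 0.024026235565543175 0.04361070473042239 [-0.08644476 -0.04748485] [-0.02450457  0.00729967]
slide 408 [0.10626213 0.10820288]
```

View pics/z3.png

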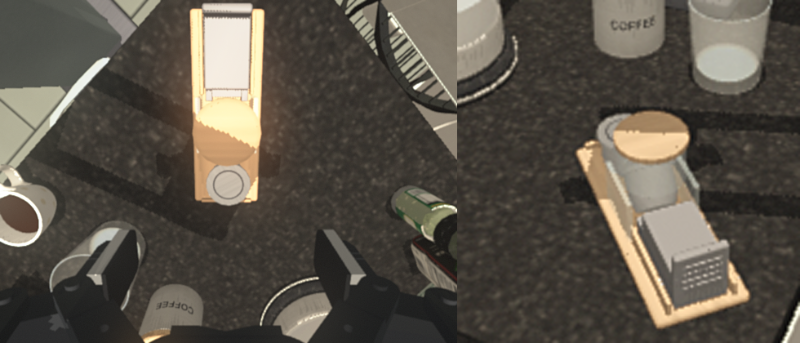

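The wrist view shows the capsule upright on the tray at (229,183) beside the cap, and the slide is back out. In dispenser coordinates the capsule is at (-64, -1.5) mm, with its flange top at 44 mm.

```bash
python3 - <<'E'
from h import *
a=np.radians(136.1);e=np.array([np.cos(a),np.sin(a)]);f=np.array([-e[1],e[0]])
p=np.array([.494,.2543])-.0641*e-.0015*f
go([*p,.024],46.1)
E
```

```text
[np.float64(0.5412274290011229), np.float64(0.21093376947504092), 0.024] shift [-0.0309  0.0028  0.1865] turn [ 0.01  0.   -0.04]
```

servo_tool(
  series=[
    {"x": -0.025,"y": 0.003,"z": 0.04,"wx": 0,"wy": 0,"wz": 0},
    {"x": -0.031,"y": 0.003,"z": 0.085,"wx": 0,"wy": 0,"wz": 0},
    {"x": -0.031,"y": 0.003,"z": 0.12,"wx": 0,"wy": 0,"wz": 0},
    {"x": -0.031,"y": 0.003,"z": 0.14,"wx": 0,"wy": 0,"wz": 0},
    {"x": -0.031,"y": 0.003,"z": 0.14,"wx": 0,"wy": 0,"wz": 0},
    {"x": -0.031,"y": 0.003,"z": 0.14,"wx": 0,"wy": 0,"wz": 0},
  ],
)

```text
t: 10.4
tool_pos: [0.543, 0.2108, 0.0722]
orientation: [[-0.72, 0.694, 0.002], [0.694, 0.72, 0.001], [-0.001, 0.002, -1.0]]
ft_force: [-0.8, 0.2, 0.1]
opening: 0.0855
gripper_force: 0.0
```

```bash
python3 - <<'E'
from h import *
go([.5412,.2109,.024],46.1)
E
```

```text
[0.5412, 0.2109, 0.024] shift [ 0.0014 -0.0013  0.0481] turn [ 0.13  0.07 -0.08]
```

servo_tool(
  series=[
    {"x": 0.001,"y": -0.001,"z": 0.02,"wx": 0,"wy": 0,"wz": 0},
    {"x": 0.001,"y": -0.001,"z": 0.035,"wx": 0,"wy": 0,"wz": 0},
    {"x": 0.001,"y": -0.001,"z": 0.044,"wx": 0,"wy": 0,"wz": 0},
    {"x": 0.001,"y": -0.001,"z": 0.048,"wx": 0,"wy": 0,"wz": 0},
    {"x": 0.001,"y": -0.001,"z": 0.048,"wx": 0,"wy": 0,"wz": 0},
    {"x": 0.001,"y": -0.001,"z": 0.048,"wx": 0,"wy": 0,"wz": 0},
  ],
)

```text
t: 11.15
tool_pos: [0.5409, 0.2103, 0.0229]
orientation: [[-0.719, 0.695, 0.001], [0.695, 0.719, 0.0], [-0.0, 0.001, -1.0]]
ft_force: [-0.1, 0.6, -1.2]
opening: 0.0854
gripper_force: 0.0
```

servo_tool(
  series=[
    {"x": 0,"y": 0,"z": 0,"wx": 0,"wy": 0,"wz": 0},
    {"x": 0,"y": 0,"z": 0,"wx": 0,"wy": 0,"wz": 0},
    {"x": 0,"y": 0,"z": 0,"wx": 0,"wy": 0,"wz": 0},
    {"x": 0,"y": 0,"z": 0,"wx": 0,"wy": 0,"wz": 0},
    {"x": 0,"y": 0,"z": 0,"wx": 0,"wy": 0,"wz": 0},
    {"x": 0,"y": 0,"z": 0,"wx": 0,"wy": 0,"wz": 0},
    {"x": 0,"y": 0,"z": 0,"wx": 0,"wy": 0,"wz": 0},
    {"x": 0,"y": 0,"z": 0,"wx": 0,"wy": 0,"wz": 0},
  ],
  claw=0.03,
)

```text
t: 12.15
tool_pos: [0.541, 0.2104, 0.0232]
orientation: [[-0.719, 0.695, 0.001], [0.695, 0.719, 0.0], [-0.0, 0.001, -1.0]]
ft_force: [-2.0, -0.2, 5.7]
opening: 0.0445
gripper_force: 60.3
```

servo_tool(
  series=[
    {"x": 0,"y": 0,"z": -0.005,"wx": 0,"wy": 0,"wz": 0},
    {"x": 0,"y": 0,"z": -0.015,"wx": 0,"wy": 0,"wz": 0},
    {"x": 0,"y": 0,"z": -0.03,"wx": 0,"wy": 0,"wz": 0},
    {"x": 0,"y": 0,"z": -0.05,"wx": 0,"wy": 0,"wz": 0},
    {"x": 0,"y": 0,"z": -0.075,"wx": 0,"wy": 0,"wz": 0},
    {"x": 0,"y": 0,"z": -0.1,"wx": 0,"wy": 0,"wz": 0},
    {"x": 0,"y": 0,"z": -0.125,"wx": 0,"wy": 0,"wz": 0},
    {"x": 0,"y": 0,"z": -0.15,"wx": 0,"wy": 0,"wz": 0},
    {"x": 0,"y": 0,"z": -0.17,"wx": 0,"wy": 0,"wz": 0},
    {"x": 0,"y": 0,"z": -0.18,"wx": 0,"wy": 0,"wz": 0},
    {"x": 0,"y": 0,"z": -0.18,"wx": 0,"wy": 0,"wz": 0},
    {"x": 0,"y": 0,"z": -0.18,"wx": 0,"wy": 0,"wz": 0},
  ],
)

```text
t: 13.65
tool_pos: [0.5399, 0.21, 0.2011]
orientation: [[-0.719, 0.695, -0.002], [0.695, 0.719, -0.001], [0.001, -0.002, -1.0]]
ft_force: [-0.2, 0.6, 0.1]
opening: 0.045
gripper_force: 61.1
```

```bash
python3 - <<'E'
from h import *
s=snap('wrist','w6');snap('side','s4');snap('top','t4')
print(s['t'],s['tool_pos'],s['opening'],s['gripper_force'],s['ft_force'])
d=np.load('pics/s4.npz');M=np.linalg.inv(d['M']);c=(M@[*s['tool_pos'],1])[:3];c=d['mtx']@c;u,v=(c[:2]/c[2]).astype(int);print(u,v)
W=cv2.imread('pics/w6.png')[150:420,130:430];T=cv2.imread('pics/s4.png')[max(v-70,0):v+60,max(u-70,0):u+70]
cv2.imwrite('pics/z4.png',np.hstack([cv2.resize(W,(400,360)),cv2.resize(T,(400,360),interpolation=2)]))
R=s['orientation'];P,C,_=cloud('w6');q=P.reshape(-1,3);q=(q-s['tool_pos'])@R
b=(abs(q[:,0])<.04)&(abs(q[:,1])<.03)&(q[:,2]>-.035)&(q[:,2]<.03);print('tool-frame pts',b.sum(),np.percentile(q[b],[1,50,99],axis=0))
go((.5115-.06,-.104+.06,.30),46.1)
E
```

```text
13.65 [0.53986771 0.2099926  0.20109903] 0.04499005934729852 61.12939953804016 [-0.20730763  0.62483255  0.07544488]
255 186
tool-frame pts 14597 [[-0.02135738 -0.02678638 -0.03394621]
 [ 0.00597948  0.0010275  -0.02161043]
 [ 0.023052    0.02861195  0.00274618]]
(0.45149999999999996, -0.044, 0.3) shift [-0.1128 -0.2442 -0.0986] turn [-0.1  -0.06 -0.11]
```

View pics/z4.png

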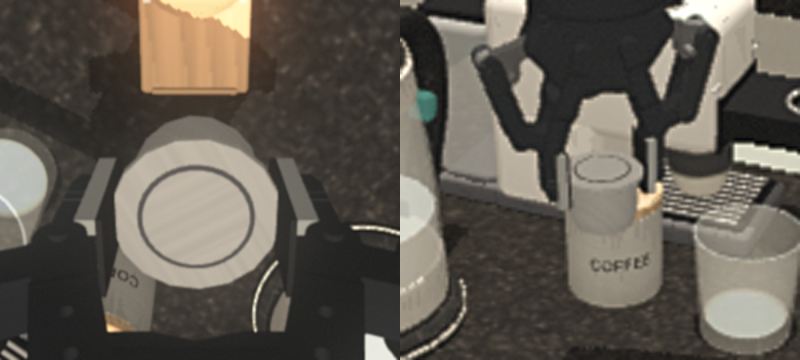

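Picture: the capsule hangs upright between the pads, its flange at (195,215) in the left half, and it is clear of the tray. Next I fit its centre and tilt in the tool frame.

```bash
cat >> h.py <<'E'
def held(f,s):
    P,C,_=cloud(f);q=(P.reshape(-1,3)-s['tool_pos'])@np.array(s['orientation'])
    b=(np.hypot(q[:,0],q[:,1])<.024)&(abs(q[:,2]+.0216)<.004);t=q[b]
    A=np.c_[t[:,:2],np.ones(len(t))];k=np.linalg.lstsq(A,t[:,2],rcond=None)[0]
    b=(abs(q[:,0])<.04)&(abs(q[:,1])<.0215)&(abs(q[:,2]-q[:,:2]@k[:2]-k[2])<.003);t=q[b]
    c,r=cv2.minEnclosingCircle(t[:,:2].astype(np.float32));print('held centre',c,r,'plane',k,'x range',np.percentile(t[:,0],[.5,99.5]),'y at ends',t[t[:,0]>t[:,0].max()-.002][:,1].mean(),t[t[:,0]<t[:,0].min()+.002][:,1].mean())
E
python3 - <<'E'
from h import *
s=manip.state();held('w6',s)
go((.455,-.05,.23),46.1)
E
```

```text
held centre (5.541008249565493e-06, 0.0003003524907398969) 0.0247502364218235 plane [ 0.00634412  0.00046821 -0.02166793] x range [-0.02234732  0.0235706 ] y at ends 0.0009910169554418922 0.00124753743595882
(0.455, -0.05, 0.23) shift [-0.1196 -0.246  -0.0286] turn [-0.1  -0.06 -0.11]
```

servo_tool(
  series=[
    {"x": -0.005,"y": -0.01,"z": -0.015,"wx": 0,"wy": 0,"wz": 0},
    {"x": -0.015,"y": -0.03,"z": -0.028,"wx": 0,"wy": 0,"wz": 0},
    {"x": -0.03,"y": -0.06,"z": -0.028,"wx": 0,"wy": 0,"wz": 0},
    {"x": -0.045,"y": -0.09,"z": -0.028,"wx": 0,"wy": 0,"wz": 0},
    {"x": -0.06,"y": -0.12,"z": -0.028,"wx": 0,"wy": 0,"wz": 0},
    {"x": -0.075,"y": -0.15,"z": -0.028,"wx": 0,"wy": 0,"wz": 0},
    {"x": -0.09,"y": -0.18,"z": -0.028,"wx": 0,"wy": 0,"wz": 0},
    {"x": -0.103,"y": -0.21,"z": -0.028,"wx": 0,"wy": 0,"wz": 0},
    {"x": -0.114,"y": -0.235,"z": -0.028,"wx": 0,"wy": 0,"wz": 0},
    {"x": -0.119,"y": -0.245,"z": -0.028,"wx": 0,"wy": 0,"wz": 0},
    {"x": -0.119,"y": -0.245,"z": -0.028,"wx": 0,"wy": 0,"wz": 0},
    {"x": -0.119,"y": -0.245,"z": -0.028,"wx": 0,"wy": 0,"wz": 0},
  ],
)

```text
t: 15.3
tool_pos: [0.4561, -0.0481, 0.2305]
orientation: [[-0.72, 0.694, 0.0], [0.694, 0.72, 0.0], [0.0, 0.0, -1.0]]
ft_force: [-0.0, 0.2, -0.6]
opening: 0.0447
gripper_force: 61.2
```

```bash
python3 - <<'E'
from h import *
s=snap('wrist','w7');print(s['t'],s['tool_pos'],s['gripper_force']);held('w7',s)
# seat by bright ring: hough-like robust circle from top-view and wrist views, in world at z=.1335
def ring(f,th):
    P,C,d=cloud(f);G=C.mean(-1);H,W=G.shape
    v,u=np.mgrid[:H,:W];r=np.stack([u,v,np.ones_like(u)],-1)@np.linalg.inv(d['mtx']).T@d['M'][:3,:3].T;o=d['M'][:3,3]
    X=(o+r*((.1335-o[2])/r[...,2])[...,None])[...,:2]
    m=(np.hypot(X[...,0]-.5115,X[...,1]+.104)<.03)&(G>th);p=X[m]
    best=max(((np.sum(abs(np.hypot(*(p-[cx,cy]).T)-R)<.0012),cx,cy,R) for cx in np.arange(.503,.520,.0005) for cy in np.arange(-.112,-.096,.0005) for R in(.022,.023,.024,.025)))
    print(f,th,m.sum(),best)
for f in('t0','w2','w3','s0'):
    for th in(90,130): ring(f,th)
E
```

```text
15.3 [ 0.4560832  -0.04810645  0.23050788] 61.21090650558472
held centre (0.00024034395755734295, 0.00032478859066031873) 0.024738963693380356 plane [ 0.00518916  0.0012319  -0.02166886] x range [-0.0223981  0.0235337] y at ends 0.0012401950999912325 0.0008859136369369427
t0 90 435 (np.int64(109), np.float64(0.511999999999999), np.float64(-0.104), 0.025)
t0 130 117 (np.int64(87), np.float64(0.5114999999999991), np.float64(-0.104), 0.025)
w2 90 447 (np.int64(374), np.float64(0.512499999999999), np.float64(-0.1045), 0.025)
w2 130 194 (np.int64(194), np.float64(0.512499999999999), np.float64(-0.104), 0.025)
w3 90 1385 (np.int64(287), np.float64(0.512499999999999), np.float64(-0.104), 0.025)
w3 130 204 (np.int64(175), np.float64(0.512499999999999), np.float64(-0.104), 0.025)
s0 90 93 (np.int64(42), np.float64(0.5114999999999991), np.float64(-0.10049999999999999), 0.024)
s0 130 52 (np.int64(36), np.float64(0.5114999999999991), np.float64(-0.10049999999999999), 0.024)
```

```bash
python3 - <<'E'
from h import *
go((.512,-.104,.195),46.1)
E
```

```text
(0.512, -0.104, 0.195) shift [-0.0791 -0.0015  0.0354] turn [ 0.02 -0.01 -0.06]
```

servo_tool(
  series=[
    {"x": -0.015,"y": -0.001,"z": 0.0,"wx": 0,"wy": 0,"wz": 0},
    {"x": -0.035,"y": -0.001,"z": 0.0,"wx": 0,"wy": 0,"wz": 0},
    {"x": -0.055,"y": -0.0015,"z": 0.0,"wx": 0,"wy": 0,"wz": 0},
    {"x": -0.07,"y": -0.0015,"z": 0.01,"wx": 0,"wy": 0,"wz": 0},
    {"x": -0.079,"y": -0.0015,"z": 0.025,"wx": 0,"wy": 0,"wz": 0},
    {"x": -0.079,"y": -0.0015,"z": 0.035,"wx": 0,"wy": 0,"wz": 0},
    {"x": -0.079,"y": -0.0015,"z": 0.035,"wx": 0,"wy": 0,"wz": 0},
    {"x": -0.079,"y": -0.0015,"z": 0.035,"wx": 0,"wy": 0,"wz": 0},
  ],
)

```text
t: 16.35
tool_pos: [0.5115, -0.1044, 0.1956]
orientation: [[-0.72, 0.694, 0.0], [0.694, 0.72, -0.0], [-0.0, 0.0, -1.0]]
ft_force: [-0.1, 0.6, -0.8]
opening: 0.0447
gripper_force: 61.2
```

```bash
python3 - <<'E'
from h import *
s=manip.state();print(s['t'],s['gripper_force'],s['ft_force'],s['tool_pos'])
go((.512,-.104,.157),46.1)
E
```

```text
16.35 61.2155020236969 [-0.14550152  0.59092585 -0.76235401] [ 0.51154267 -0.10440832  0.19562152]
(0.512, -0.104, 0.157) shift [-0.      0.0006  0.0386] turn [ 0.01  0.01 -0.08]
```

servo_tool(
  series=[
    {"x": 0,"y": 0.0005,"z": 0.012,"wx": 0,"wy": 0,"wz": 0},
    {"x": 0,"y": 0.0005,"z": 0.022,"wx": 0,"wy": 0,"wz": 0},
    {"x": 0,"y": 0.0005,"z": 0.03,"wx": 0,"wy": 0,"wz": 0},
    {"x": 0,"y": 0.0005,"z": 0.035,"wx": 0,"wy": 0,"wz": 0},
    {"x": 0,"y": 0.0005,"z": 0.0385,"wx": 0,"wy": 0,"wz": 0},
    {"x": 0,"y": 0.0005,"z": 0.0385,"wx": 0,"wy": 0,"wz": 0},
    {"x": 0,"y": 0.0005,"z": 0.0385,"wx": 0,"wy": 0,"wz": 0},
    {"x": 0,"y": 0.0005,"z": 0.0385,"wx": 0,"wy": 0,"wz": 0},
  ],
)

```text
t: 17.35
tool_pos: [0.5122, -0.1044, 0.1572]
orientation: [[-0.719, 0.695, 0.001], [0.695, 0.719, -0.0], [-0.001, 0.0, -1.0]]
ft_force: [-0.1, -0.4, 0.1]
opening: 0.0447
gripper_force: 61.2
```

```bash
python3 - <<'E'
from h import *
s=snap('wrist','w8');snap('side','s5')
print(s['t'],s['tool_pos'],s['gripper_force'],s['ft_force'],np.abs(s['joint_velocities']).max());held('w8',s)
d=np.load('pics/s5.npz');c=d['mtx']@(np.linalg.inv(d['M'])@[.512,-.104,.15,1])[:3];u,v=(c[:2]/c[2]).astype(int);print(u,v)
for f in('s0','s5'):
    P,_,_=cloud(f);q=P.reshape(-1,3);p=q[(q[:,2]>.127)&(q[:,2]<.145)&(q[:,0]<.475)&(q[:,0]>.43)&(abs(q[:,1]+.1)<.07)];print(f,'front x,y',len(p),np.percentile(p,[2,50],axis=0))
cv2.imwrite('pics/z5.png',np.hstack([cv2.resize(cv2.imread('pics/w8.png')[100:420,80:480],(400,320)),cv2.resize(cv2.imread('pics/s5.png')[v-50:v+50,u-62:u+63],(400,320),interpolation=2)]))
E
```

```text
17.35 [ 0.51219624 -0.10440324  0.15717688] 61.21621012687683 [-0.1281877  -0.40124925  0.12999872] 0.11380227922791347
held centre (1.696967774478253e-05, 0.00034489016979932785) 0.024690058082342148 plane [ 0.00665287  0.00041502 -0.02165807] x range [-0.022293    0.02349332] y at ends 0.0010575876069067753 0.0006461601912920872
331 145
s0 front x,y 155 [[ 0.45731122 -0.14252353  0.12730815]
 [ 0.46291298 -0.09348554  0.13223156]]
s5 front x,y 153 [[ 0.45714622 -0.1443911   0.12723526]
 [ 0.46319861 -0.09499708  0.13244172]]
```

View pics/z5.png

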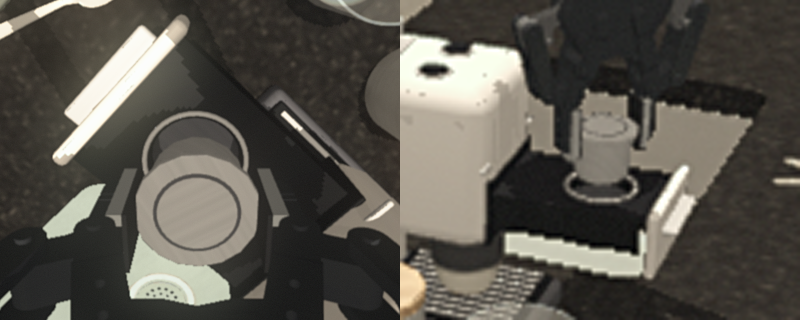

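The capsule is held upright about 1 cm over the ring: capsule at (605,150), ring at (601,186). It is centred sideways in the wrist view, and the drawer has not moved. I'm handing it in.

```bash
python3 -c "
from h import *
print(manip.finish_job())"
```

```text
the job is handed in; nothing more can be done
None
```

I handed the job in at about 17 s: the slide was pressed once and sprang back out, and the capsule is held upright about 1 cm above the drawer seat and centred on it to about a millimetre, with the drawer unmoved; the judge's result was not shown.

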